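# Close and lock the pressure cooker

### The job

The pressure cooker's lid has only been laid on the rim. Turn it clockwise by its long handle until it drops down over the rim, keep turning until it stops with its handle right above the pot's handle, then slide the catch on the lid's handle fully home towards the lid, past its click, so that the cooker is locked. Leave the other things on the table where they are.

Things in the scene. Friction and masses are not known exactly. Their poses are not given: they have to be found in the camera images.
- pot: Steel pressure-cooker pot, 177 mm across, rim 115 mm above the table; it stands firm. Origin: centre of its underside, z up. Its long black handle (25 mm wide, top 30 mm below the rim, end 215 mm from the axis) points along its -y, a short helper handle along +y. Three tabs round the rim, with gaps between, are hidden under the lid's skirt.
- lid: Loose steel lid, 209 mm across, 0.55 to 0.95 kg, skirt 25 mm deep, long handle along its -y, round valve in the middle (top 51 mm over the origin). Origin: on the axis, at the face that seats on the rim. Starts 0.95 to 1.55 rad anticlockwise of the pot's yaw, lugs riding on the rim (origin at z 126 mm); turned clockwise it drops 11 mm about 0.7 rad before the handles line up, then turns on to a firm stop at the pot's yaw.
- pot_handle (a point): Point in the middle of the pot's long handle, 190 mm from the pot's axis, 40 mm below the rim. Axes as the pot's.
- lid_handle (a point): Point in the middle of the lid's long handle, 190 mm from the lid's axis and 14.5 mm above the lid's origin. The handle is a straight bar 26 mm wide and 19 mm high (from 5 to 24 mm above the lid's origin) that reaches from 94 to 215 mm from the axis; 1 to 4 N square to its side turn the lid. A hard pull along it or under it tips the lid, whose lugs then miss the gaps. Axes as the lid's.
- catch_rib (a point): Centre of the catch's upright steel thumb rib on top of the lid's handle: 22 mm wide across the handle, 10 mm thick along it, top 20 mm above the handle's upper face (this point: 13 mm). A flat plate under the rib reaches 13 mm from this point towards the lid and 6 mm outward, top 7 mm above that face. At joint value 0 the rib is 155 mm from the lid's axis. Axes as the lid's.
- catch (a joint): Slide of the catch along the lid's handle towards the lid's middle (the lid's +y), m: 0 = open (it starts at 0 to 0.004), 0.020 = fully home. Rubs with 1 to 2 N; a click ridge between about 0.006 and 0.013 needs about 5 N. Pushing the rib's outer face works it. Its bolt, under the handle, runs between two cheeks on the pot's handle once the lid is down and the handles line up.
- chilli_jar: Bystander: closed jar with a screw lid, 65 mm across, 94 mm tall. Origin: centre of its underside.
- rice_tub: Bystander: lidded white food tub, 103 x 144 x 56 mm. Origin: centre of its underside.
- sauce_pot: Bystander: small lidded portion pot, 53 mm across, 36 mm tall. Origin: centre of its underside.
- steel_cup: Bystander: small open steel cup, 68 mm across, 42 mm tall. Origin: centre of its underside.

How it is judged:
By the outcome, as a careful person would: the job done as asked, in the order asked, and still so for the second after the job is handed in, with the robot touching nothing.
It also fails if it takes over 48 s, if anything falls off the work surface, if the arm or the gripper's body presses on something with over 40 N, if the wrist force passes 120 N, or if a joint passes its speed limit or range.

### The arm

A 7-joint arm with a two-finger parallel gripper is mounted at the origin on a cart in front of the work surface, level with it; the furniture and walls round the work are solid. World frame = base frame: x ahead of the robot, y to its left, z up, the work surface at z = 0. Lengths are in m, angles in rad, forces in N, time in s.
With the tool pointing down it reaches from about 0.4 to 0.85 m from the base axis. Payload 4.5 kg.
Tool frame: the origin (TCP) lies at the very end of the fingers, on their centre line; the grasp point (between the pads) lies 19 mm behind it (tcp_to_grasp is the z of the grasp point in the tool frame, in m); z points along the fingers, y is the line along which they close (so a half turn about z gives the same grasp; the last joint's range is limited). The gripper opens to 88 mm and grips with 3 to 60 N. Pads are 18 mm wide; open, the fingers measure 123 mm over their backs; the gripper's body (75 mm by 187 mm) begins 45 mm behind the grasp point.
Start: joints at [1.27, 0.689, -0.195, 1.565, 0.157, 0.902, -0.215], TCP at [0.205, -0.59, 0.239] pointing down, gripper open.
Joint ranges: [-3.01, 3.01], [-0.46, 2.08], [-1.47, 1.51], [0.13, 2.56], [-1, 4.14], [0.04, 2.09], [-2.66, 2.66]. Speed limits (rad/s): [2.57, 2.57, 3.14, 3.14, 3.14, 3.14, 3.14].

### API

Orientations are given as a unit quaternion [x, y, z, w].
In Python, from plant import * gives the robot as it stands. The module is installed in compiled form; this text tells all that it offers.
- The arm moves only by the shell command python3 -m jog 'ROWS' [OPENING] [FORCE]. ROWS is JSON, a list that holds one entry, the list of rows, each a list of 6 numbers: the shift along the tool's x, y, z in m, then the turn, a rotation vector about the tool's x, y, z in rad. In form: [[[dx, dy, dz, ax, ay, az], ...]]. A call has 1 to 12 rows; each row shifts and turns the commanded pose from where the row before left it, along the tool's axes as they then stand; what a row does not reach is not made up. A row lasts 1/8 s, in which the tool goes at most 62.5 mm and 10.7 degrees, less where a joint would pass 70% of its speed; a pose out of reach is approached as far as the arm can. A call with a gripper value outside its range is refused whole. OPENING is the finger opening in m, from 0 to 0.0881, set as the call begins (- or left out, the last holds). The fingers move at their own pace and stop on an object; FORCE is the grip in N (left out, the last holds). Time passes only in rows, so rows that do not move let the fingers close. It gives the time, the measured TCP pose, the force, the opening and the grip force at its end, in the units of the state.
- get_state(): the state, without advancing time (a new reading comes with each control period).
- snapshot(name): name is "scene" or "top"; returns a dict with "frame" (384x512x3 uint8, red, green, blue), "mtx" (3x3 intrinsics, pixels), "xyz" and "orientation" of the camera in the world. Camera axes: x right, y down, z forward; pixel columns grow to the right and rows downward; lengths in m; the calibration is good to about 2 mm. A picture is of the moment at which its call begins. There is no depth.
- finish_job(): hands the job in; it is judged then, once.
The state is a dict: "clock": time; "q": joint angles; "qd": joint speeds; "joint_torque": joint torques, N m; "tool_pos": TCP position; "eef_rot": TCP orientation; "contact_force": force on the tool from outside, world axes, zero at the start; "moment": the same for the moment, N m; "opening": opening from 0.0 (shut) to 1.0 (fully open); "finger_force": force on a finger pad.
Only numpy, scipy, OpenCV 4.12 (cv2) and the standard library are available. Lean on these libraries where they do the work, as an engineer would, in place of code of your own. Each camera call takes 0.05 s, during which the arm holds its last target. There are 200 camera calls.

## Working session

There is one attempt and no reset: what is moved stays moved. The work goes in short steps, Python scripts to look and compute and a shell command to move; the robot and the scene stay as the last step left them, time stands still between calls to the robot, and variables do not carry over. Pictures are saved under pics/ and viewed, at most 10 in all, crops included, and the job is handed in when it is done.

```bash
mkdir -p pics
cat > h.py <<'E'
from plant import *
import numpy as np, cv2
from scipy.spatial.transform import Rotation as R
def snap(cam,name):
    s=snapshot(cam); cv2.imwrite(f'pics/{name}.png',s['frame'][:,:,::-1]); 
    np.savez(f'pics/{name}.npz',m=s['mtx'],x=s['xyz'],o=s['orientation']); return s
def px2w(name,u,v,z):
    s=np.load(f'pics/{name}.npz'); d=R.from_quat(s['o']).as_matrix()@np.linalg.solve(s['m'],[u,v,1.])
    return s['x']+d*(z-s['x'][2])/d[2]
def w2px(name,p):
    s=np.load(f'pics/{name}.npz'); c=s['m']@(R.from_quat(s['o']).as_matrix().T@(np.array(p)-s['x'])); return c[:2]/c[2]
E
python3 - <<'E'
from h import *
a=snap('top','t0');b=snap('scene','s0')
for s in(a,b):print(s['xyz'],s['orientation'],s['mtx'])
s=get_state();print(s)
E
```

```text
[ 0.46324921 -0.00826703  1.25191542] [ 0.70683191 -0.70599826  0.04061748 -0.0174735 ] [[394.02417722   0.         251.72748445]
 [  0.         394.02417722 187.59902327]
 [  0.           0.           1.        ]]
[0.05247035 0.46274036 0.86252236] [-0.3573705   0.85761983 -0.3413332   0.14235942] [[348.84431794   0.         247.27090455]
 [  0.         348.84431794 191.54503592]
 [  0.           0.           1.        ]]
{'clock': 0.1, 'q': array([ 1.26978752,  0.68993726, -0.19454242,  1.56623241,  0.15733142,
        0.9025603 , -0.21508623]), 'qd': array([-0.0014841 , -0.00090058, -0.00099145, -0.00351345, -0.00036292,
       -0.0007349 , -0.00113118]), 'joint_torque': array([-3.40699327e-03, -5.28499532e+01, -1.27095055e+00, -1.53834647e+01,
       -5.24432631e-02,  2.06857949e-03,  2.58754989e-05]), 'tool_pos': array([ 0.20513392, -0.58975497,  0.23796969]), 'eef_rot': array([ 9.86009712e-01,  1.66685604e-01, -2.14423915e-04, -8.43575943e-04]), 'contact_force': array([-0.74312433, -0.82688497, -0.12006222]), 'moment': array([-0.00605606, -0.01521823, -0.06174457]), 'finger_force': 0.0, 'opening': 1.0029835996971654}
```

View pics/t0.png

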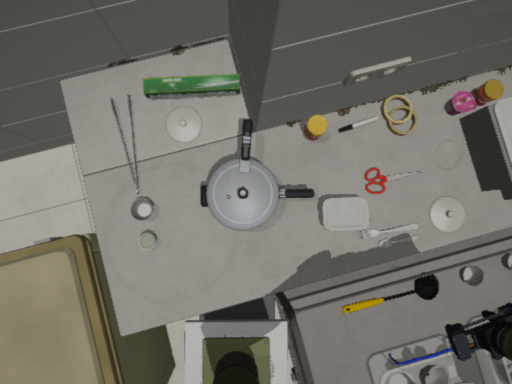

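View pics/s0.png

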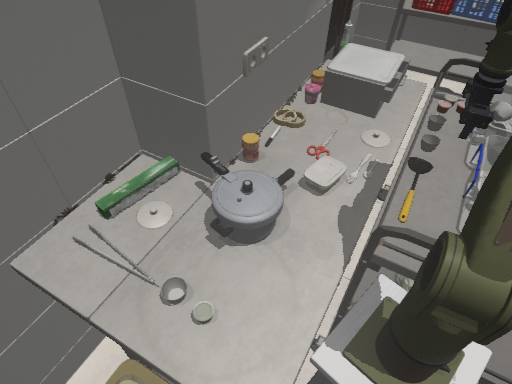

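Top view: the pot and lid are centred near (243,193). The lid handle points up (end ~(247,120)), the pot handle right (end ~(313,193)), the jar is at (316,126) and the tub at (346,213). I'll enlarge a crop for precise points.

Run:
```python
from h import *
i=cv2.imread('pics/t0.png')[105:240,190:370]
cv2.imwrite('pics/t0c.png',cv2.resize(i,None,fx=4.4,fy=4.4,interpolation=cv2.INTER_CUBIC))
for n,u,v,z in[('valve',243,192.5,.177),('lidend',247,120,.150),('potend',313.5,193.5,.085),('jar',316,124,.094),('tub',346,213,.056)]:print(n,px2w('t0',u,v,z).round(4))
```

```text
valve [ 0.5383 -0.0196  0.177 ]
lidend [ 0.7471 -0.031   0.15  ]
potend [ 0.5422 -0.231   0.085 ]
jar [ 0.751  -0.2396  0.094 ]
tub [ 0.4847 -0.3356  0.056 ]
```

View pics/t0c.png

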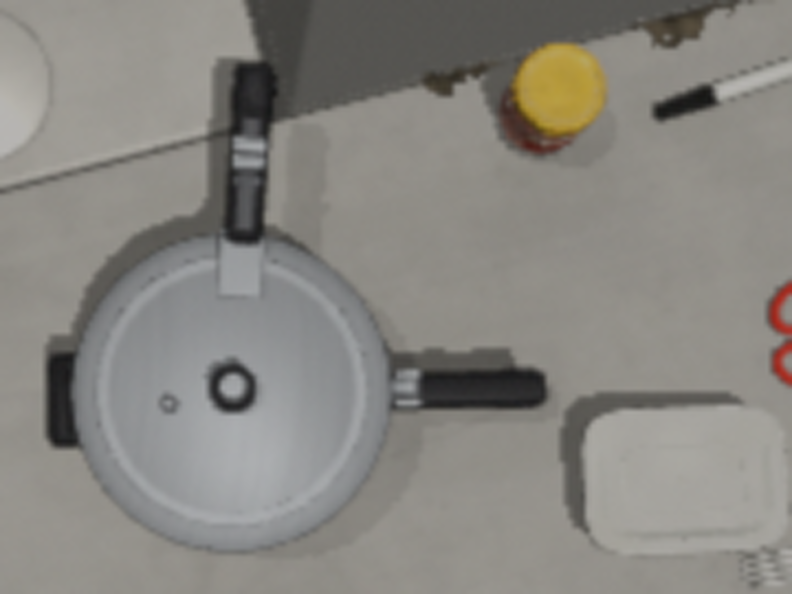

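Crop: valve (242.7,192.7), lid-handle end (248,119.3), pot-handle end (314.1,193.2), rib (246.6,138.6). The foot of a wall corner lies near (254.8,132.7), close to the lid handle.

Run:
```python
from h import *
P=lambda u,v,z:px2w('t0',u,v,z).round(4)
v=P(242.7,192.7,.177);e=P(248,119.3,.14);p=P(314.1,193.2,.075);r=P(246.6,138.6,.17)
for n,q in(('lid',e),('rib',r),('pot',p)):
    d=(q-v)[:2];print(n,q,np.hypot(*d),'yaw',np.arctan2(d[1],d[0])+np.pi/2)
print(v,'corner',P(254.8,132.7,0),P(246.8,105,0),'edge',P(356,106,0), 'helper',P(201,196,.085))
for q in([.54,-.02,.177],[.753,-.03,.145]):print(w2px('s0',q))
print(w2px('s0',px2w('t0',254.8,132.7,0)))
```

```text
lid [ 0.7518 -0.034   0.14  ] 0.214539133959285 yaw 1.4998873742095515
rib [ 0.6892 -0.0295  0.17  ] 0.15177763339833714 yaw 1.5002399297930853
pot [ 0.5438 -0.2347  0.075 ] 0.2159833558402128 yaw 0.027783492707788238
[ 0.5378 -0.0188  0.177 ] corner [ 0.7442 -0.0593 -0.    ] [ 0.8353 -0.0334 -0.    ] edge [ 0.8354 -0.3909  0.    ] helper [0.5341 0.1035 0.085 ]
[247.17385484 181.71865518]
[201.94648999 153.44875811]
[213.97106929 182.62906129]
```

The radii match the given sizes (215, 152 and 216 mm). Yaws are lid 1.50 and pot 0.03. The wall corner comes out close to the handle's sweep, so I'll check it in the scene view.

Run:
```python
from h import *
i=cv2.imread('pics/s0.png')[90:240,170:320]
cv2.imwrite('pics/s0c.png',cv2.resize(i,None,fx=4,fy=4,interpolation=cv2.INTER_CUBIC))
```

```text
(no output)
```

View pics/s0c.png

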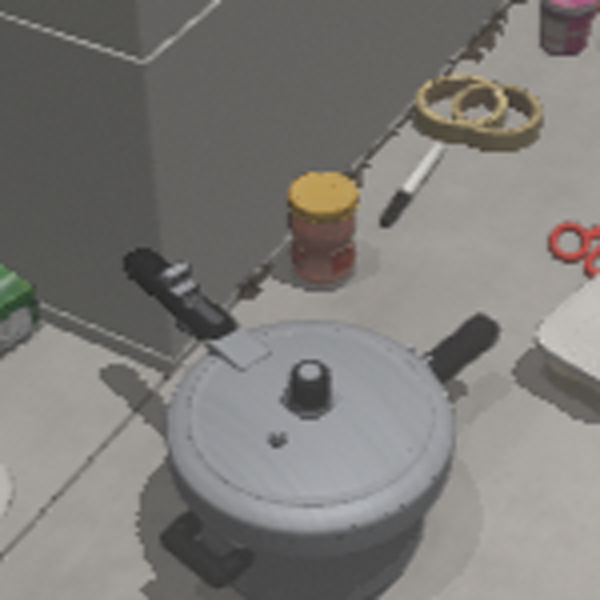

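The column really stands there: its corner foot is at scene (214,183), about (0.744,-0.059). I'll push the handle at a small radius from its left side. First I move over with the fingers shut.

```bash
python3 -m jog '[[[0.0434,-0.0249,-0.0022,0,0,0],[0.0434,-0.0249,-0.0022,0,0,0],[0.0434,-0.0249,-0.0022,0,0,0],[0.0434,-0.0249,-0.0022,0,0,0],[0.0434,-0.0249,-0.0022,0,0,0],[0.0434,-0.0249,-0.0022,0,0,0],[0.0434,-0.0249,-0.0022,0,0,0],[0.0434,-0.0249,-0.0022,0,0,0],[0.0434,-0.0249,-0.0022,0,0,0],[0,0,0,0,0,0]]]' 0 10
python3 -m jog '[[[0.0364,-0.0343,0,0,0,0],[0.0364,-0.0343,0,0,0,0],[0.0364,-0.0343,0,0,0,0],[0.0364,-0.0343,0,0,0,0],[0.0364,-0.0343,0,0,0,0],[0.0364,-0.0343,0,0,0,0],[0.0364,-0.0343,0,0,0,0],[0,0,0,0,0,0.135],[0,0,0,0,0,0.135],[0,0,0,0,0,0.135],[0,0,0,0,0,0]]]'
```

```text
clock: 1.35
tool_pos: [0.5039, -0.2453, 0.2584]
eef_rot: [0.985, 0.171, 0.001, -0.001]
contact_force: [0.0, -0.3, -0.2]
opening: 0.003
finger_force: 0.0
clock: 2.72
tool_pos: [0.662, 0.0588, 0.2581]
eef_rot: [0.999, -0.035, -0.001, 0.001]
contact_force: [0.2, -0.5, 0.1]
opening: 0.007
finger_force: 0.0
```

```bash
python3 -m jog '[[[0.003,0,0.034,0,0,0],[0.003,0,0.034,0,0,0],[0.003,0,0.034,0,0,0],[0.003,0,0.034,0,0,0],[0,0.02,0,0,0,0],[0,0.02,0,0,0,0],[0,0.006,0,0,0,0],[0,0.004,0,0,0,0],[0,0,0,0,0,0]]]'
python3 - <<'E'
from h import *
snap('top','t1')
cv2.imwrite('pics/t1c.png',cv2.resize(cv2.imread('pics/t1.png')[80:240,150:350],None,fx=3.5,fy=3.5))
E
```

```text
clock: 3.85
tool_pos: [0.6712, 0.0096, 0.1232]
eef_rot: [0.999, -0.035, 0.001, -0.0]
contact_force: [-1.5, 0.2, 1.6]
opening: 0.009
finger_force: 0.0
```

View pics/t1c.png

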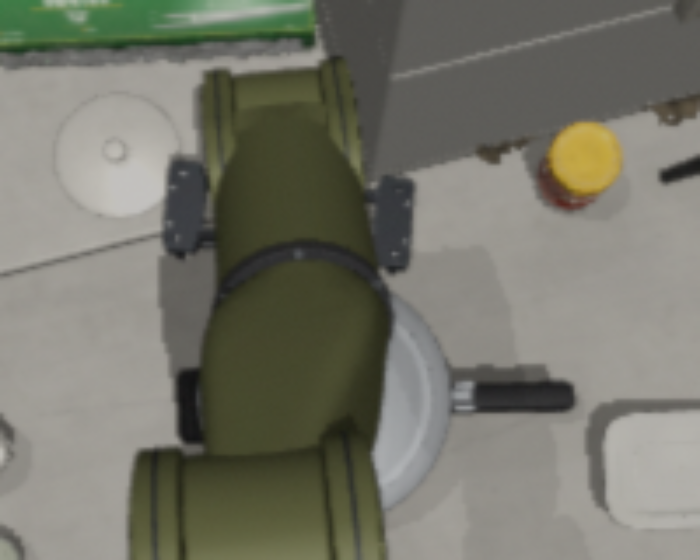

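The arm's wrist housing comes close to the column corner, so I reduce the push radius to about 0.118 m, make contact and start turning.

```bash
python3 -m jog '[[[-0.013,0,0,0,0,0],[0,0.006,0,0,0,0],[0.0014,0.0059,0,0,0,0.05],[0.0014,0.0059,0,0,0,0.05],[0,0,0,0,0,0]]]'
python3 -m jog '[[[0.0014,0.0059,0,0,0,0.05],[0.0014,0.0059,0,0,0,0.05],[0,0,0,0,0,0]]]'
```

```text
clock: 4.53
tool_pos: [0.6597, -0.0086, 0.1225]
eef_rot: [0.996, -0.086, 0.0, 0.0]
contact_force: [-0.5, 0.8, 0.5]
opening: 0.007
finger_force: 0.0
clock: 4.9
tool_pos: [0.6595, -0.0211, 0.1225]
eef_rot: [0.991, -0.136, 0.0, 0.001]
contact_force: [0.1, 0.6, -0.2]
opening: 0.006
finger_force: 0.0
```

Run:
```python
from h import *
snap('scene','s1')
cv2.imwrite('pics/s1c.png',cv2.resize(cv2.imread('pics/s1.png')[60:240,150:350],None,fx=3,fy=3))
```

```text
(no output)
```

View pics/s1c.png

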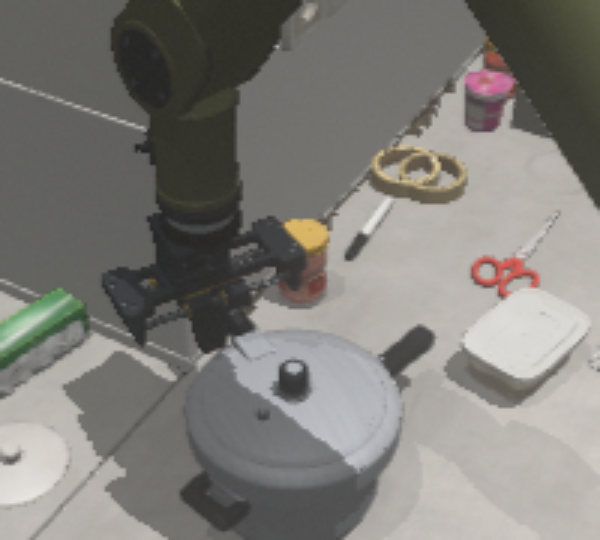

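The shut fingers at crop (210,330) are at the left side of the handle, whose bracket is at (255,345), and the housing is clear. I continue turning.

```bash
python3 -m jog '[[[0.0014,0.0059,0,0,0,0.05],[0.0014,0.0059,0,0,0,0.05],[0.0014,0.0059,0,0,0,0.05],[0.0014,0.0059,0,0,0,0.05],[0.0014,0.0059,0,0,0,0.05],[0,0,0,0,0,0]]]'
python3 -m jog '[[[0.0014,0.0059,0,0,0,0.05],[0.0014,0.0059,0,0,0,0.05],[0.0014,0.0059,0,0,0,0.05],[0.0014,0.0059,0,0,0,0.05],[0,0,0,0,0,0]]]'
python3 - <<'E'
from h import *
snap('scene','s2');snap('top','t2')
a=cv2.imread('pics/s2.png')[60:240,150:350];b=cv2.imread('pics/t2.png')[80:260,150:350]
cv2.imwrite('pics/c2.png',cv2.resize(np.hstack([a,b]),None,fx=2,fy=2))
E
```

```text
clock: 5.7
tool_pos: [0.6552, -0.0511, 0.1226]
eef_rot: [0.966, -0.258, 0.0, 0.001]
contact_force: [-1.0, -0.5, 0.3]
opening: 0.008
finger_force: 0.0
clock: 6.32
tool_pos: [0.6464, -0.0739, 0.1226]
eef_rot: [0.936, -0.353, 0.0, 0.001]
contact_force: [-0.9, 0.1, -0.2]
opening: 0.004
finger_force: 0.0
```

View pics/c2.png

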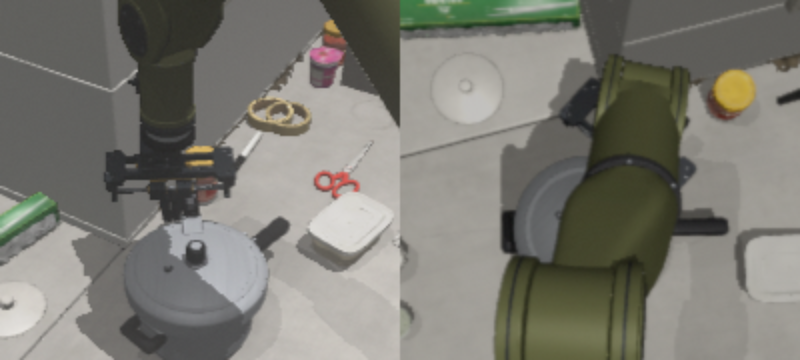

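The bracket has moved round to left-crop (193,225), beside the fingers, so the lid is turning with them. I go on through the drop.

```bash
python3 -m jog '[[[0.0014,0.0059,0,0,0,0.05],[0.0014,0.0059,0,0,0,0.05],[0.0014,0.0059,0,0,0,0.05],[0.0014,0.0059,0,0,0,0.05],[0,0,0,0,0,0]]]'
python3 -m jog '[[[0.0014,0.0059,0,0,0,0.05],[0.0014,0.0059,0,0,0,0.05],[0.0014,0.0059,0,0,0,0.05],[0.0014,0.0059,0,0,0,0.05],[0,0,0,0,0,0]]]'
python3 - <<'E'
from h import *
snap('scene','s3');snap('top','t3')
a=cv2.imread('pics/s3.png')[60:240,150:350];b=cv2.imread('pics/t3.png')[80:260,150:350]
cv2.imwrite('pics/c3.png',cv2.resize(np.hstack([a,b]),None,fx=2,fy=2))
E
```

```text
clock: 7.05
tool_pos: [0.6334, -0.0938, 0.1226]
eef_rot: [0.896, -0.445, -0.0, 0.001]
contact_force: [0.7, -0.3, -0.9]
opening: 0.004
finger_force: 0.0
clock: 7.68
tool_pos: [0.6164, -0.1113, 0.1225]
eef_rot: [0.847, -0.532, -0.0, 0.001]
contact_force: [-0.9, 0.5, -0.5]
opening: 0.004
finger_force: 0.0
```

View pics/c3.png

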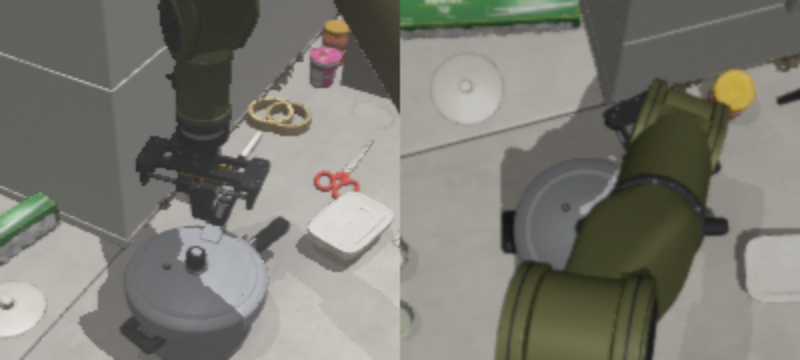

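The bracket is at left-crop (212,234) and still beside the fingers. The valve went from (196,252) to about (196,256), which suggests the drop; I'll measure it as I go on.

```bash
python3 - <<'E'
from h import *
t=cv2.imread('pics/s2.png')[178:194,238:258]
for n in('s0','s2','s3'):
    i=cv2.imread(f'pics/{n}.png')[165:210,225:275];r=cv2.matchTemplate(i,t,5);_,m,_,l=cv2.minMaxLoc(r);print(n,m,l)
for z in(.177,.166):print(w2px('s0',[.5378,-.0188,z]))
E
python3 -m jog '[[[0.0014,0.0059,0,0,0,0.05],[0.0014,0.0059,0,0,0,0.05],[0.0014,0.0059,0,0,0,0.05],[0.0014,0.0059,0,0,0,0.05],[0,0,0,0,0,0]]]'
```

```text
s0 0.9214869141578674 (13, 13)
s2 1.0 (13, 13)
s3 0.928390622138977 (13, 16)
[247.42480352 182.33212047]
[247.42439142 185.10993326]
clock: 8.4
tool_pos: [0.5963, -0.1247, 0.1225]
eef_rot: [0.789, -0.614, -0.0, 0.001]
contact_force: [0.3, -0.3, 0.0]
opening: 0.005
finger_force: 0.0
```

The valve dropped 3 px, which is 11 mm, so the lid is down. I turn on to the stop.

```bash
python3 -m jog '[[[0.0014,0.0059,0,0,0,0.05],[0.0014,0.0059,0,0,0,0.05],[0.0014,0.0059,0,0,0,0.05],[0.0007,0.003,0,0,0,0.025],[0,0,0,0,0,0]]]'
python3 -m jog '[[[0.0007,0.003,0,0,0,0.025],[0.0007,0.003,0,0,0,0.02],[0,0,0,0,0,0]]]'
```

```text
clock: 9.02
tool_pos: [0.5773, -0.133, 0.1225]
eef_rot: [0.733, -0.68, -0.0, 0.0]
contact_force: [-0.5, -0.1, -0.2]
opening: 0.005
finger_force: 0.0
clock: 9.4
tool_pos: [0.5717, -0.1346, 0.1225]
eef_rot: [0.718, -0.696, -0.0, 0.0]
contact_force: [0.3, 0.6, 0.5]
opening: 0.006
finger_force: 0.2
```

```bash
python3 -m jog '[[[0,0.003,0,0,0,0],[0,0.002,0,0,0,0],[0,0,0,0,0,0]]]'
```

```text
clock: 9.78
tool_pos: [0.5684, -0.1346, 0.1228]
eef_rot: [0.718, -0.696, 0.001, -0.001]
contact_force: [5.3, 1.0, -1.6]
opening: 0.003
finger_force: 2.4
```

```bash
python3 -m jog '[[[0,0.003,0,0,0,0],[0,0.002,0,0,0,0],[0,0,0,0,0,0]]]'
```

```text
clock: 10.15
tool_pos: [0.568, -0.1348, 0.1236]
eef_rot: [0.718, -0.696, 0.005, -0.003]
contact_force: [11.8, 1.0, -4.8]
opening: 0.006
finger_force: 5.9
```

It is at the stop: 12 N with no further motion. I back off, rise and move out beyond the rib, then look.

```bash
python3 -m jog '[[[0,-0.018,0,0,0,0],[0,-0.018,0,0,0,0],[0,0,-0.045,0,0,0],[0,0,-0.045,0,0,0],[0.035,0.028,0,0,0,0],[0.030,0.030,0,0,0,0],[0,0,0,0,0,0]]]'
python3 - <<'E'
from h import *
snap('scene','s4')
cv2.imwrite('pics/s4c.png',cv2.resize(cv2.imread('pics/s4.png')[100:240,200:340],None,fx=4,fy=4,interpolation=cv2.INTER_CUBIC))
for n,q in(('rib0',[.5378+.155*.028,-.0188-.155,.152]),('potend',[.5438,-.2347,.075])):print(n,w2px('s4',q))
E
```

```text
clock: 11.02
tool_pos: [0.5376, -0.2042, 0.2128]
eef_rot: [0.715, -0.699, -0.001, 0.002]
contact_force: [0.5, 0.3, -0.3]
opening: 0.004
finger_force: 0.0
rib0 [282.53009767 162.04205237]
potend [292.66289977 170.60047302]
```

View pics/s4c.png

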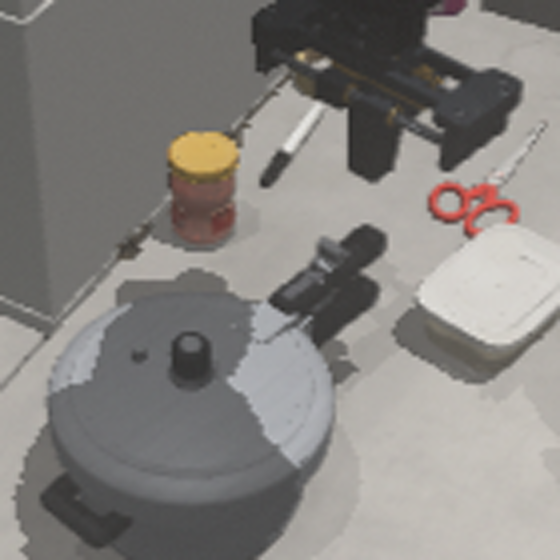

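The lid handle lies right above the pot handle, and the rib at crop (328,248), i.e. (282,162), matches the prediction (282.5,162.0). I go down behind the rib and push in.

```bash
python3 -m jog '[[[0,-0.002,0.032,0,0,0],[0,-0.002,0.032,0,0,0],[0,0,0,0,0,0],[-0.008,0,0,0,0,0],[-0.006,0,0,0,0,0],[0,0,0,0,0,0]]]'
python3 -m jog '[[[-0.005,0,0,0,0,0],[-0.004,0,0,0,0,0],[-0.004,0,0,0,0,0],[0,0,0,0,0,0]]]'
python3 -m jog '[[[-0.004,0,0,0,0,0],[-0.004,0,0,0,0,0],[0,0,0,0,0,0]]]'
```

```text
clock: 11.82
tool_pos: [0.5463, -0.1856, 0.1494]
eef_rot: [0.718, -0.696, 0.001, -0.001]
contact_force: [-0.6, -0.2, 0.2]
opening: 0.003
finger_force: 0.0
clock: 12.32
tool_pos: [0.545, -0.172, 0.1484]
eef_rot: [0.718, -0.696, -0.001, -0.0]
contact_force: [0.5, -0.5, -0.5]
opening: 0.007
finger_force: 0.0
clock: 12.7
tool_pos: [0.5458, -0.1673, 0.1487]
eef_rot: [0.718, -0.696, 0.002, 0.001]
contact_force: [1.5, -5.2, -2.5]
opening: 0.009
finger_force: 2.7
```

```bash
python3 -m jog '[[[-0.003,0,0,0,0,0],[-0.003,0,0,0,0,0],[0,0,0,0,0,0]]]'
python3 -m jog '[[[-0.003,0,0,0,0,0],[-0.003,0,0,0,0,0],[0,0,0,0,0,0]]]'
```

```text
clock: 13.08
tool_pos: [0.5463, -0.1666, 0.1495]
eef_rot: [0.716, -0.698, 0.006, 0.002]
contact_force: [2.3, -13.7, -3.4]
opening: 0.002
finger_force: 6.9
clock: 13.45
tool_pos: [0.5468, -0.166, 0.1505]
eef_rot: [0.715, -0.699, 0.01, 0.004]
contact_force: [2.4, -22.7, -1.3]
opening: 0.005
finger_force: 11.2
```

It holds against 23 N at the expected home position. I release outward, rise clear and check.

```bash
python3 -m jog '[[[0.018,0,0,0,0,0],[0.018,0,0,0,0,0],[0,0,-0.05,0,0,0],[0,0,-0.06,0,0,0],[0.06,0,0,0,0,0],[0.06,0,0,0,0,0],[0.06,0,0,0,0,0],[0,0,0,0,0,0]]]'
python3 - <<'E'
from h import *
snap('scene','s5');snap('top','t5')
a=cv2.imread('pics/s5.png')[130:230,220:320];b=cv2.imread('pics/t5.png')[120:240,190:370]
cv2.imwrite('pics/c5.png',np.hstack([cv2.resize(a,(396,396),interpolation=2),cv2.resize(b,(400,396),interpolation=2)]) )
for r in(.155,.135):print(r,(w2px('s5',[.5378+r*.028,-.0188-r,.159])-[220,130])*3.96,w2px('t5',[.5378+r*.028,-.0188-r,.159]))
E
```

```text
clock: 14.45
tool_pos: [0.5486, -0.3753, 0.2582]
eef_rot: [0.715, -0.699, 0.001, 0.002]
contact_force: [0.0, 0.2, -0.4]
opening: 0.005
finger_force: 0.0
0.155 [248.28830712 120.04398186] [298.14346415 191.70582106]
0.135 [231.41873506 132.73620322] [291.01161632 191.8903076 ]
```

View pics/c5.png

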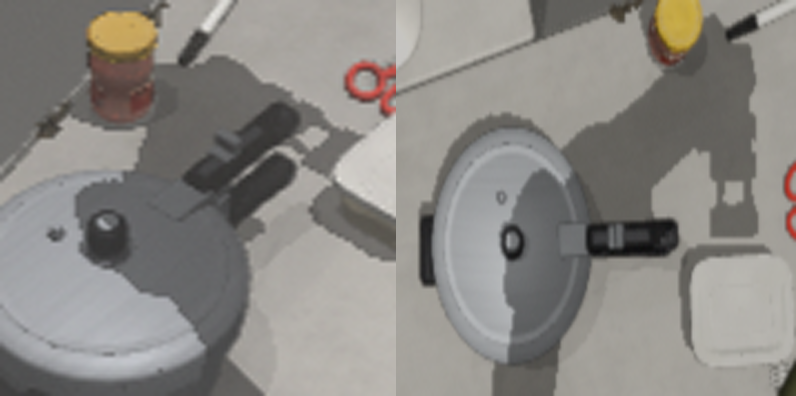

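The rib is at left-crop (229,137) and top-view column ~289, matching "home" (231,133 / 291). The handles are aligned and the jar and tub have not moved.

```bash
python3 -c "
from plant import *
print(finish_job())"
```

```text
the job is handed in; nothing more can be done
None
```

The cooker is locked and the job handed in at about 14.5 s: the lid dropped and turned to its stop above the pot's handle, the catch is fully home, and the jar and tub in the final pictures had not moved.

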